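# Hold the bayonet cap of a glue pressure pot half-way, at its vent mark

### The job

The glue in the pressure pot still has to breathe: pick up the metal bayonet cap by its bar handle, press it into the mouth of the pot with its two lugs going down through the two gaps, and turn it clockwise (seen from above) half-way, until the bar points at the two long pointer ribs on the collar, without ever turning it on to where it clicks locked at the round studs. Finish while still holding the cap there by its bar in the gripper, without letting go, and leave the other things on the bench where they are.

Things in the scene. Friction and masses are not known exactly. Their poses are not given: they have to be found in the camera images.
- cap: loose aluminium bayonet cap, 0.11 to 0.2 kg, standing upright on its plug, 60 mm high. Origin: centre of the plug's underside, z up. Plug 51 mm across, foot chamfered to 42 mm, z 0 to 24. Two lugs on the plug at +x and -x, 67 mm end to end, 12 mm wide, z 7 to 13 (hidden under the flange). Flange 80 mm across, z 24 to 30. Bar handle on top along x, in line with the lugs. Symmetric by half a turn
- cap_bar: the bar handle, fixed on the cap's flange. Origin: centre of its underside on the flange, 30 mm above the cap's origin; axes as the cap's. 58 mm long (x), 14 mm wide (y), 30 mm high: grip it from above across its width and keep the fingers on it
- cap_seat (a point): centre of the underside of the cap's flange, 24 mm above the cap's origin; axes as the cap's
- pot: aluminium pressure pot, fixed to the bench: round, 92 mm across, 120 mm high, on a 128 mm round foot, with a 101 mm collar at the top and a small brass connector low on its +y side. Origin: centre of its underside. In it a spring plate, resting 14 mm below the rim, pushes the plug up with 3 to 6 N once the foot reaches it; let go before it is turned, the cap rises to 10 mm over the rim
- pot_mouth (a point): centre of the mouth at rim height, 120 mm above the bench; axes as the pot's. Steel lip, opening 56 mm across, 8 mm deep. Height of cap_seat over this point: 0 with the flange on the rim, 3 mm with the lugs against the lip from below (turn the cap between these), 17 mm with the lugs standing on top of the lip beside the gaps
- gap (a point): middle of one of the two gaps in the lip, 33 mm from the axis at the pot's +x; the other faces it at -x. Each is 36 degrees wide and reaches 36 mm from the axis. With the cap's bar along the pot's x the lugs pass down. Below the lip the lugs run clockwise seen from above (negative about z); anticlockwise is blocked by a stop
- vent_rib (a point): outer end of a long pointer rib on the collar (14 x 5 mm, reaching 62 mm from the axis), 40 degrees clockwise from the gap, at -40 degrees in the pot's frame; its twin faces it across the mouth. This is half-way: the bar is to point at the two ribs
- lock_stud (a point): round stud on the collar, 8 mm across, 53 mm from the axis, 80 degrees clockwise from the gap; its twin faces it across the mouth. With the bar there (from about 79 degrees on) the lugs rise 3 mm into notches and the cap is locked: not wanted
- wrench: bystander: adjustable spanner, 190 x 49 x 12 mm, lying between cap and pot, pointing away from the robot. Origin: centre of its underside
- pliers: bystander: combination pliers, 186 x 62 x 14 mm, lying behind on the right. Origin: centre of its underside
- glue: bystander: glue bottle, 203 mm high, standing at the back. Origin: centre of its underside
- paint_tin: bystander: small paint tin, 76 mm across, 80 mm high, standing at the back left. Origin: centre of its underside
There are look-alikes about, which are no part of the job. What is shaped like the cap but green or pink is not meant.

How it is judged (in metres and radians):
On the way:
1. the cap is pressed into the mouth with its lugs down through the gaps, not yet turned (flange less than 5 mm above the rim, within 4 mm of the axis, bar within 15 degrees of the gaps) (z of cap_seat in the frame of pot_mouth below 0.005 m and horizontal distance between cap_seat and pot_mouth below 0.004 m and angle between the x axis of cap and the x axis of pot, either way round below 0.262 rad), for 0.1 s.
At the end, for the whole second after the job is handed in: the cap is in the mouth with its lugs under the lip (flange less than 5 mm above the rim, within 4 mm of the axis, upright within 5 degrees), turned 40 degrees clockwise from the gaps, give or take 10, at rest, and its bar still gripped by the fingers (more than 2 N) (z of cap_seat in the frame of pot_mouth between -0.002 and 0.005 m and horizontal distance between cap_seat and pot_mouth below 0.004 m and angle between cap's own z axis and vertical below 0.09 rad and angle between the x axis of cap and the x axis of pot, either way round between 0.524 and 0.873 rad and contact force between the fingers and cap_bar above 2 N and angular speed of cap below 0.15 rad/s and linear speed of cap below 0.02 m/s); the arm keeps its last pose, push and grip.
It fails at once if the cap is turned on towards the lock click (more than 66 degrees while inserted) (z of cap_seat in the frame of pot_mouth below 0.01 m and horizontal distance between cap_seat and pot_mouth below 0.006 m and angle between the x axis of cap and the x axis of pot, either way round above 1.15 rad).
It fails at once if a bystander (spanner, pliers, glue bottle, paint tin) is moved by more than 3 cm (distance of any of wrench, pliers, glue, paint_tin from where it was at the start of the episode above 0.03 m).
It also fails if it takes over 42 s, if anything falls off the work surface, if the arm or the gripper's body presses on something with over 40 N, if the wrist force passes 120 N, or if a joint passes its speed limit or range.

### The arm

A 6-joint arm with a two-finger parallel gripper is mounted at the origin on a cart in front of the work surface, level with it; the furniture and walls round the work are solid. World frame = base frame: x ahead of the robot, y to its left, z up, the work surface at z = 0. Lengths are in mm, angles in rad, forces in N, time in s.
With the tool pointing down it reaches from about 350 to 775 mm from the base axis. Payload 7.3 kg.
Tool frame: the origin (TCP) lies at the very end of the fingers, on their centre line; the grasp point (between the pads) lies 19 mm behind it; z points along the fingers, y is the line along which they close (so a half turn about z gives the same grasp; the last joint's range is limited). The gripper opens to 92 mm and grips with 3 to 60 N. Pads are 19 mm wide; open, the fingers measure 130 mm over their backs; the gripper's body (75 mm by 190 mm) begins 47 mm behind the grasp point.
Start: joints at [-1.334, 0.342, 1.524, -0, 1.275, -0.146], TCP at [196.121, -487.013, 226.741] pointing down, gripper open.
Joint ranges: [-2.53, 2.53], [-0.77, 2.02], [0.04, 2.7], [-1, 4.14], [0.28, 2.66], [-3.11, 3.11]. Speed limits (rad/s): [2.57, 2.57, 3.14, 3.14, 3.14, 3.14].

### API

Orientations are given as [roll, pitch, yaw] about the fixed x, y, z axes, in that order (R = Rz(yaw) Ry(pitch) Rx(roll)).
In Python, from plant import get_obs, vision, workorder gives the robot as it stands.
- The arm moves only by the shell command python3 -m pendant 'ROWS' [OPENING]. ROWS is a JSON object of lists of equal length, an entry for each row: "dp": the shift along the tool's x, y, z in m, a list of three; "rotation": the turn, a rotation vector about the tool's x, y, z in rad, a list of three. A call has 1 to 8 rows; each row is the pose to reach, as a shift and turn from the pose commanded when the call began, along the tool's axes at that moment; what a row does not reach only later rows make up. A row lasts 1/8 s, in which the tool goes at most 62.5 mm and 10.7 degrees, less where a joint would pass 70% of its speed; a pose out of reach is approached as far as the arm can. A call with a gripper value outside its range is refused whole. OPENING is the finger opening in m, from 0 to 0.0918, set as the call begins (- or left out, the last holds). The fingers move at their own pace and stop on an object; the grip force is fixed at half the most. Time passes only in rows, so rows that repeat a pose let the fingers close. It gives the time, the measured TCP pose, the force, the opening and the grip force at its end, in the units of the state.
- get_obs(): the state, without advancing time (a new reading comes with each control period).
- vision.capture(name): name is "scene" or "top" or "wrist"; returns a dict with "pixels" (420x560x3 uint8, red, green, blue), "vfov" (degrees; the focal length in pixels is half the picture's height over the tangent of half this angle, whatever the lens; pixels are square), "cx", "cy" (the principal point, pixels), "pose" (4x4, takes a point from camera to world coordinates); the wrist camera has in their place "T_tool_cam" (4x4, takes a point from camera to tool coordinates, whose origin is the TCP and whose axes are the flange's). Camera axes: x right, y up, looking along -z (the intrinsics and any distortion apply to the point x, -y, -z); pixel columns grow to the right and rows downward; lengths in mm; the calibration is good to about 2 mm. A picture is of the moment at which its call begins: read the wrist's pose just before it. There is no depth.
- workorder.close_job(): hands the job in; it is judged then, once.
The state is a dict: "time": time; "joint_positions": joint angles; "dq": joint speeds; "tau": joint torques, N m; "tool_pos": TCP position; "tcp_rot": TCP orientation; "contact_force": force on the tool from outside, world axes, zero at the start; "moment": the same for the moment, N m; "grip_width": finger opening in mm; "finger_force": force on a finger pad.
Only numpy, scipy, OpenCV 4.12 (cv2) and the standard library are available. Lean on these libraries where they do the work, as an engineer would, in place of code of your own. Each camera call takes 0.05 s, during which the arm holds its last target. There are 200 camera calls.

## Working session

There is one attempt and no reset: what is moved stays moved. The work goes in short steps, Python scripts to look and compute and a shell command to move; the robot and the scene stay as the last step left them, time stands still between calls to the robot, and variables do not carry over. Pictures are saved under pics/ and viewed, at most 10 in all, crops included, and the job is handed in when it is done.

```bash
ls; mkdir -p pics
python3 - <<'E'
from plant import get_obs, vision
import cv2,numpy as np
o=get_obs();print(o)
for n in("scene","top"):
    c=vision.capture(n);cv2.imwrite(f"pics/{n}0.png",c["pixels"][:,:,::-1])
    print(n,{k:np.round(v,3).tolist() if k!="name" else v for k,v in c.items() if k!="pixels" and not isinstance(v,str)})
E
```

```text
pics
{'time': 0.0, 'joint_positions': array([-1.33401526e+00,  3.42741521e-01,  1.52503398e+00, -1.04903237e-05,
        1.27536338e+00, -1.46023398e-01]), 'dq': array([-0.0008252 , -0.00016984, -0.00066711, -0.0003391 ,  0.00174735,
        0.00037975]), 'tau': array([-1.22250778e-03, -4.31246281e+01, -2.44219655e+01,  7.16268551e-02,
        5.59550640e-02, -1.17703407e-04]), 'tool_pos': array([ 196.01006917, -486.60061503,  226.02927304]), 'tcp_rot': array([-3.14006142e+00, -2.15059651e-04,  3.82807360e-01]), 'contact_force': array([-0.1129794 ,  0.1565382 ,  0.35631351]), 'moment': array([0.05007012, 0.01480255, 0.03213508]), 'finger_force': 0.0, 'grip_width': 91.78515473084636}
scene {'vfov': 54.081, 'cx': 281.958, 'cy': 207.354, 'pose': [[-0.798, 0.448, -0.402, 92.624], [-0.602, -0.578, 0.551, 631.775], [0.014, 0.682, 0.731, 906.477], [0.0, 0.0, 0.0, 1.0]]}
top {'vfov': 49.977, 'cx': 273.598, 'cy': 207.248, 'pose': [[-0.022, 0.986, -0.164, 379.816], [-1.0, -0.024, -0.01, -20.538], [-0.014, 0.164, 0.986, 1158.484], [0.0, 0.0, 0.0, 1.0]]}
```

View pics/scene0.png

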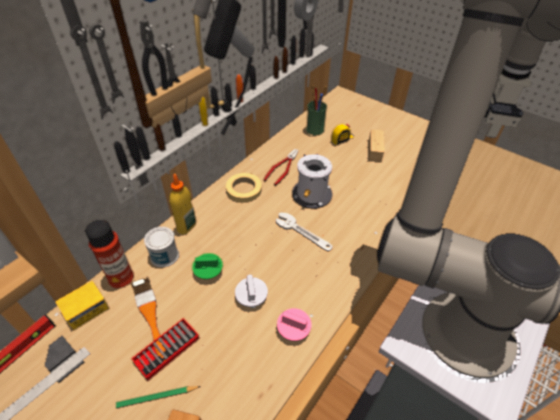

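View pics/top0.png

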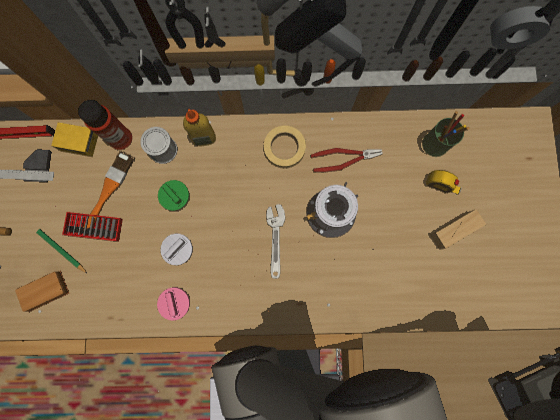

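The top view shows three cap-shaped things: green at (173,195), metal grey at (176,249) and pink at (173,303). I choose the grey one, which is also at (250,292) in the scene view. The pot is at (334,208) in top and the spanner at (276,240). One close crop mosaic will check this.

```bash
cat > h.py <<'E'
import cv2,numpy as np
from scipy.spatial.transform import Rotation as R
from plant import get_obs, vision
def grab(n):
    o=get_obs(); c=vision.capture(n)
    if n=="wrist":
        T=np.eye(4);T[:3,:3]=R.from_euler('xyz',o["tcp_rot"]).as_matrix();T[:3,3]=o["tool_pos"]
        c["pose"]=T@c["T_tool_cam"]
    return c
def ray(c,uv):
    f=210/np.tan(np.radians(c["vfov"]/2))
    d=c["pose"][:3,:3]@np.array([(uv[0]-c["cx"])/f,-(uv[1]-c["cy"])/f,-1.])
    return c["pose"][:3,3],d/np.linalg.norm(d)
def onplane(c,uv,z):
    o,d=ray(c,uv);return o+d*(z-o[2])/d[2]
def tri(rs):
    A=sum(np.eye(3)-np.outer(d,d) for o,d in rs);b=sum((np.eye(3)-np.outer(d,d))@o for o,d in rs)
    return np.linalg.solve(A,b)
def proj(c,p):
    f=210/np.tan(np.radians(c["vfov"]/2));q=np.linalg.inv(c["pose"])@np.append(p,1)
    return np.array([c["cx"]+f*q[0]/-q[2],c["cy"]-f*q[1]/-q[2]])
E
python3 - <<'E'
from h import *
t=grab("top");s=grab("scene")
def crop(c,u,v,r=40): return cv2.resize(c["pixels"][v-30:v+30,u-r:u+r,::-1],(400,300),interpolation=cv2.INTER_CUBIC)
cv2.imwrite("pics/m1.png",np.vstack([np.hstack([crop(t,176,249),crop(s,250,292)]),np.hstack([crop(t,334,208),crop(s,314,180)])]))
for z in(0,30,60):print(z,onplane(t,(176,249),z).round(),onplane(s,(250,292),z).round())
for z in(0,120):print(z,onplane(t,(336,206),z).round(),onplane(s,(314,166),z).round())
print(tri([ray(t,(176,249)),ray(s,(251,293))]),tri([ray(t,(336,206)),ray(s,(314,165))]))
E
```

```text
0 [469. 245.   0.] [479. 231.   0.]
30 [467. 238.  30.] [467. 244.  30.]
60 [465. 231.  60.] [454. 258.  60.]
0 [ 572. -172.    0.] [ 621. -268.    0.]
120 [ 552. -156.  120.] [ 551. -149.  120.]
[467.8331805  240.189174    18.68166824] [ 553.57810419 -155.64655602  117.08625261]
```

View pics/m1.png

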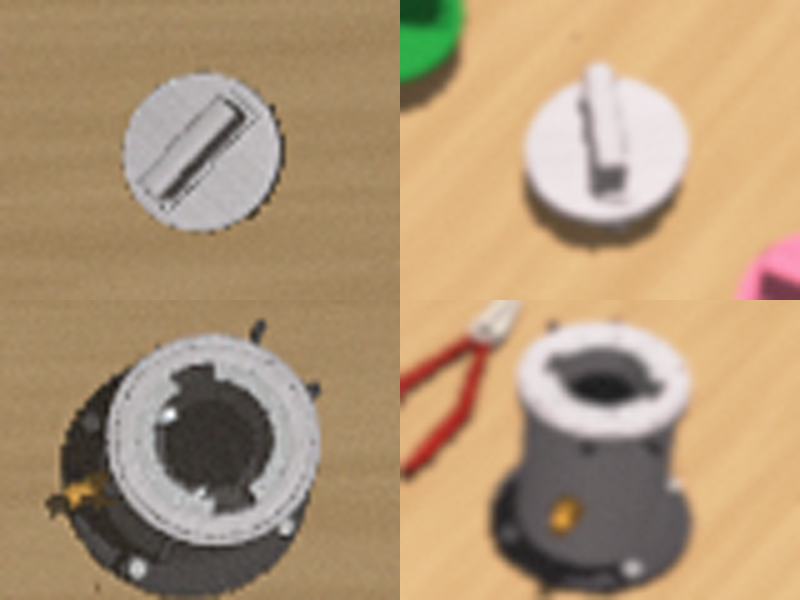

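The crop confirms the grey cap, with its bar at about -42°. The pot's gaps are at about +19°, with a rib at (345,184) and a stud at (357,196) in top. Next, the wrist camera geometry and the moves needed.

```bash
cat >> h.py <<'E'
def move(p,yaw=None):
    o=get_obs();M=R.from_euler('xyz',o["tcp_rot"]).as_matrix()
    d=M.T@(np.array(p)-o["tool_pos"]);r=None
    if yaw is not None: r=R.from_matrix(M.T@R.from_euler('xyz',[np.pi,0,yaw]).as_matrix()).as_rotvec().round(4)
    print("dp mm",d.round(1),"rot",r,"t",round(o["time"],2),"F",o["contact_force"].round(1),"at",o["tool_pos"].round(1),o["tcp_rot"].round(4))
E
python3 - <<'E'
from h import *
c=grab("wrist");print(c["T_tool_cam"].round(3),c["vfov"],c["cx"],c["cy"])
move([480,-156,330],.383)
E
```

```text
[[  -0.       0.961    0.278   75.27 ]
 [   1.       0.      -0.      -0.745]
 [  -0.       0.278   -0.961 -158.365]
 [   0.       0.       0.       1.   ]] 61.62388990207956 283.3061413233071 207.29231005599945
dp mm [ 386.9 -200.9 -103.4] rot [-0.0006 -0.0001 -0.0002] t 0.25 F [ 0.3  0.  -0.9] at [ 196.1 -486.8  226.4] [-3.1409e+00 -1.0000e-04  3.8280e-01]
```

```bash
python3 -m pendant '{"dp":[[0.05,-0.02,-0.05],[0.1,-0.045,-0.1],[0.155,-0.075,-0.103],[0.21,-0.105,-0.103],[0.265,-0.135,-0.103],[0.32,-0.16,-0.103],[0.375,-0.19,-0.103],[0.42,-0.215,-0.103]],"rotation":[[0,0,0],[0,0,0],[0,0,0],[0,0,0],[0,0,0],[0,0,0],[0,0,0],[0,0,0]]}' -
python3 - <<'E'
from h import *
c=grab("wrist");move([540,-156,330],.383)
cv2.imwrite("pics/w1.png",c["pixels"][:,:,::-1])
np.save("w1.npy",c["pose"])
# near-white rim mask, ellipse
print(proj(c,[553,-156,120]))
E
```

```text
time: 1.25
tool_pos: [502.3, -134.0, 329.7]
tcp_rot: [3.141, -0.0, 0.383]
contact_force: [-0.4, -0.5, -0.3]
grip_width: 91.8
finger_force: 0.0
dp mm [21.1 39.  -0.7] rot [-0.003  -0.0038  0.005 ] t 1.3 F [-0.8  4.5 -0.9] at [ 505.8 -127.9  329.3] [-3.1386 -0.0038  0.388 ]
[321.96367066 142.07493267]
```

View pics/w1.png

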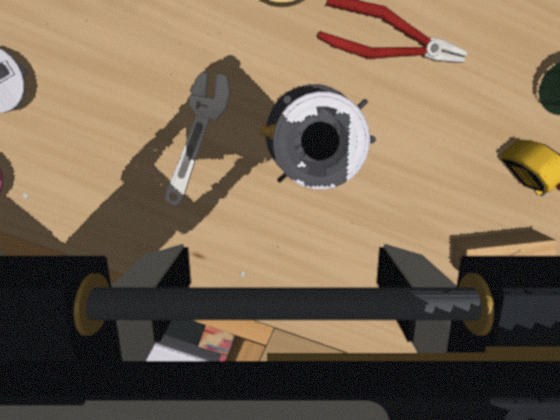

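The wrist view shows the mouth at about (320,140) and vent ribs ending near (363,102) and (281,181). I'll take a second wrist view for parallax, on the way to the cap.

```bash
python3 -m pendant '{"dp":[[0.015,-0.05,0],[0.025,-0.07,0],[0.025,-0.07,0],[0.025,-0.07,0]],"rotation":[[0,0,0],[0,0,0],[0,0,0],[0,0,0]]}' -
python3 - <<'E'
from h import *
c=grab("wrist");move([440,220,280],2.41)
cv2.imwrite("pics/w2.png",c["pixels"][:,:,::-1]);np.save("w2.npy",c["pose"])
u,v=proj(c,[553,-156,120]).astype(int);print(u,v)
a=cv2.imread("pics/w1.png")[80:200,240:400];b=c["pixels"][v-60:v+60,u-80:u+80,::-1];print(u-80,v-60)
cv2.imwrite("pics/m2.png",np.hstack([cv2.resize(x,(400,300),interpolation=cv2.INTER_CUBIC) for x in(a,b)]))
E
```

```text
time: 1.8
tool_pos: [498.3, -62.2, 329.6]
tcp_rot: [3.141, 0.0, 0.383]
contact_force: [-0.2, 0.5, 0.1]
grip_width: 91.3
finger_force: 0.0
dp mm [  51.2 -283.8   49.5] rot [-1.0000e-04  5.0000e-04 -2.0281e+00] t 1.85 F [-0.  -0.7  0.4] at [498.3 -62.4 329.6] [3.1413e+00 3.0000e-04 3.8190e-01]
386 164
306 104
```

View pics/m2.png

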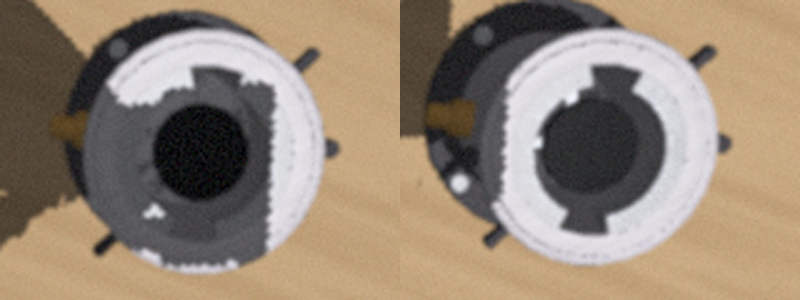

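In the settled view on the right of the mosaic, the collar centre is at (600,147). The rib ends are at (712,50) and (488,242), and the gaps at (616,75) and (584,225), in mosaic pixels.

Run:
```python
from h import *
t=grab("top");s=grab("scene");w=dict(grab("wrist"));w2=dict(w,pose=np.load("w2.npy"));w1=dict(w,pose=np.load("w1.npy"))
P2=lambda x,y:((x-400)/2.5+306-.3,y/2.5+104-.3); P1=lambda x,y:(x/2.5+240-.3,y/2.5+80-.3)
rt=ray(t,(336.3,205.8));rw2=ray(w2,P2(600,147));rw1=ray(w1,P1(204.5,150));rs=ray(s,(274+203/5-.4,150+80/5-.4))
print("all",tri([rt,rw2,rw1,rs]),"t+w2",tri([rt,rw2]),"w1w2",tri([rw1,rw2]),"ws",tri([rw2,rs]))
z=120
for n,c,q in(("w2",w2,P2(600,147)),("w1",w1,P1(204.5,150)),("t",t,(336.3,205.8))):print(n,onplane(c,q,z).round(1))
def ang(c,a,b,z):
    d=onplane(c,a,z)-onplane(c,b,z);return np.degrees(np.arctan2(d[1],d[0])).round(1),np.hypot(d[0],d[1]).round(1)
print("gap",ang(w2,P2(616,75),P2(584,225),112),"rib w2",ang(w2,P2(712,50),P2(488,242),110),"rib w1",ang(w1,P1(314,53),P1(100,250),110))
```

```text
all [ 554.24691786 -156.43892937  113.99475436] t+w2 [ 554.01842015 -157.99312836  109.86092481] w1w2 [ 554.77251259 -154.5240702   120.5671799 ] ws [ 554.46667723 -156.40028674  114.26623234]
w2 [ 554.5 -154.7  120. ]
w1 [ 555.  -154.6  120. ]
t [ 552.3 -156.6  120. ]
gap (np.float64(14.4), np.float64(65.3)) rib w2 (np.float64(-25.3), np.float64(122.5)) rib w1 (np.float64(-25.0), np.float64(120.8))
```

```bash
python3 -m pendant '{"dp":[[0,-0.04,0],[0.01,-0.08,0],[0.02,-0.12,0],[0.03,-0.16,0],[0.04,-0.2,0],[0.05,-0.24,0.02],[0.05,-0.27,0.04],[0.05,-0.284,0.05]],"rotation":[[0,0,-0.18],[0,0,-0.36],[0,0,-0.54],[0,0,-0.72],[0,0,-0.9],[0,0,-1.08],[0,0,-1.26],[0,0,-1.44]]}' 0.06 && python3 -m pendant '{"dp":[[0,0,0],[0,0,0],[0,0,0],[0,0,0],[0,0,0],[0,0,0]],"rotation":[[0,0,-0.18],[0,0,-0.36],[0,0,-0.54],[0,0,-0.588],[0,0,-0.588],[0,0,-0.588]]}' -
python3 - <<'E'
from h import *
c=grab("wrist");move([467,238,70],2.41);np.save("w3.npy",c["pose"])
cv2.imwrite("pics/w3.png",c["pixels"][:,:,::-1]);print(proj(c,[467,238,30]))
E
```

```text
time: 3.0
tool_pos: [437.9, 221.4, 278.5]
tcp_rot: [-3.14, 0.0, 1.83]
contact_force: [-1.2, 1.1, 0.3]
grip_width: 60.1
finger_force: 0.0
time: 3.75
tool_pos: [438.8, 220.3, 279.6]
tcp_rot: [-3.141, 0.0, 2.409]
contact_force: [-0.2, -0.4, -0.1]
grip_width: 60.0
finger_force: 0.0
dp mm [ -9.3  32.  209.7] rot [-0.0001  0.0001 -0.0004] t 3.8 F [-0.8  1.  -0.3] at [438.7 220.4 279.7] [-3.1415e+00  1.0000e-04  2.4096e+00]
[310.17679805 180.27368491]
```

View pics/w3.png

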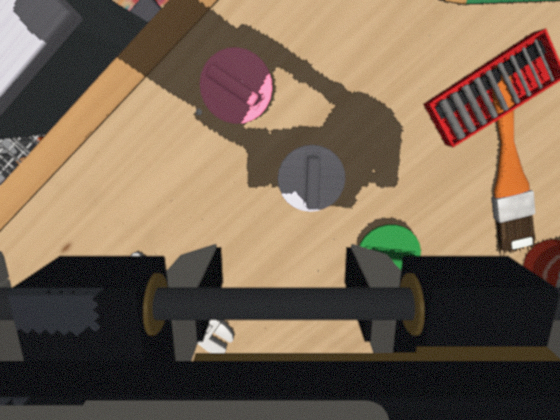

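The metal cap's flange centre is at about (311.5,178) and its bar runs vertically at x≈313, already aligned with tool x. I'll segment it for a better value.

Run:
```python
from h import *
c=dict(grab("wrist"));im=cv2.imread("pics/w3.png");c["pose"]=np.load("w3.npy")
hsv=cv2.cvtColor(im,cv2.COLOR_BGR2HSV);m=((hsv[...,1]<60)).astype(np.uint8);m[:130]=0;m[230:]=0;m[:,:265]=0;m[:,360:]=0
m=cv2.morphologyEx(m,cv2.MORPH_CLOSE,np.ones((5,5)));m=cv2.morphologyEx(m,cv2.MORPH_OPEN,np.ones((9,9)))
k=max(cv2.findContours(m,0,1)[0],key=cv2.contourArea);e=cv2.fitEllipse(cv2.convexHull(k));print(e)
p=onplane(c,e[0],30);print("flange",p,"bar@60",onplane(c,(313,181),60))
t=grab("top");print("tri",tri([ray(c,e[0]),ray(t,(176.2,249.0))]))
move([p[0],p[1],120],2.41)
```

```text
((310.97747802734375, 177.75027465820312), (67.0640640258789, 68.69090270996094), 71.3335189819336)
flange [465.33862142 240.67620257  30.        ] bar@60 [463.53079392 242.20726011  60.        ]
tri [467.89530964 239.84924517  18.09294716]
dp mm [ -6.4  32.8 159.7] rot [-0.      0.0001  0.0001] t 3.9 F [-0.2  0.2 -0.2] at [438.7 220.5 279.7] [-3.1416e+00  1.0000e-04  2.4101e+00]
```

```bash
python3 -m pendant '{"dp":[[-0.002,0.011,0.05],[-0.004,0.022,0.1],[-0.0065,0.033,0.15],[-0.0065,0.033,0.16],[-0.0065,0.033,0.16]],"rotation":[[0,0,0],[0,0,0],[0,0,0],[0,0,0],[0,0,0]]}' -
python3 - <<'E'
from h import *
c=grab("wrist");np.save("w4.npy",c["pose"]);im=c["pixels"][:,:,::-1].copy()
print(proj(c,[465.3,240.7,30]),proj(c,[465.3,240.7,60]))
cv2.imwrite("pics/w4.png",im);move([465.3,240.7,34],2.41)
E
```

```text
time: 4.53
tool_pos: [465.5, 240.7, 120.2]
tcp_rot: [-3.141, 0.0, 2.411]
contact_force: [-0.5, -0.4, 0.1]
grip_width: 60.1
finger_force: 0.0
[282.37490116 211.7899849 ] [282.19613186 225.01483242]
dp mm [ 0.5 -0.9 87.2] rot [0.0016 0.0011 0.0007] t 4.58 F [ 0.5 -0.5  0.7] at [466.1 240.9 121.2] [3.1399e+00 1.1000e-03 2.4107e+00]
```

View pics/w4.png

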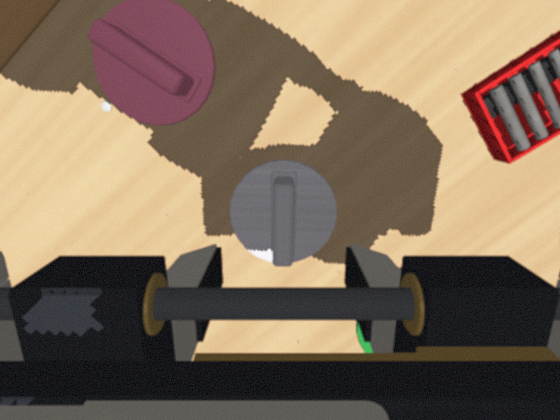

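The flange centre is at (283,212), against (282.4,211.8) predicted, so the 30 mm flange height holds. The bar is centred and aligned, so I'll descend and grip.

```bash
python3 -m pendant '{"dp":[[0,0,0.04],[0,0,0.075],[0,0,0.085],[0,0,0.085]],"rotation":[[0,0,0],[0,0,0],[0,0,0],[0,0,0]]}' - && python3 -m pendant '{"dp":[[0,0,0],[0,0,0],[0,0,0],[0,0,0],[0,0,0],[0,0,0]],"rotation":[[0,0,0],[0,0,0],[0,0,0],[0,0,0],[0,0,0],[0,0,0]]}' 0.0 && python3 -m pendant '{"dp":[[0,0,-0.04],[0,0,-0.09],[0,0,-0.14],[0,0,-0.19],[0,0,-0.2],[0,0,-0.2]],"rotation":[[0,0,0],[0,0,0],[0,0,0],[0,0,0],[0,0,0],[0,0,0]]}' -
python3 - <<'E'
from h import *
c=grab("wrist");np.save("w5.npy",c["pose"]);cv2.imwrite("pics/w5.png",c["pixels"][:,:,::-1])
move([554.5,-155,234],np.radians(14.8)); move([554.5,-155,234],np.radians(194.8))
E
```

```text
time: 5.08
tool_pos: [466.2, 241.0, 36.0]
tcp_rot: [3.14, 0.001, 2.411]
contact_force: [-0.2, 0.3, 0.9]
grip_width: 59.7
finger_force: 0.0
time: 5.82
tool_pos: [465.4, 240.8, 34.6]
tcp_rot: [-3.141, 0.0, 2.411]
contact_force: [0.6, -0.1, 0.6]
grip_width: 13.8
finger_force: 30.0
time: 6.58
tool_pos: [465.2, 240.7, 234.3]
tcp_rot: [-3.141, -0.0, 2.411]
contact_force: [0.9, 0.0, -2.0]
grip_width: 13.8
finger_force: 30.0
dp mm [-330.9 -234.6   -0.6] rot [-2.5000e-03  1.8000e-03  2.1524e+00] t 6.62 F [ 0.3 -0.4 -2.1] at [464.7 240.5 233.2] [-3.1394e+00 -1.1000e-03  2.4108e+00]
dp mm [-330.9 -234.6   -0.6] rot [-0.0015 -0.0021 -0.9891] t 6.62 F [ 0.3 -0.4 -2.1] at [464.7 240.5 233.2] [-3.1394e+00 -1.1000e-03  2.4108e+00]
```

Gripped at 13.8 mm opening and 30 N. Now carry it over the pot at height.

```bash
python3 -m pendant '{"dp":[[-0.03,-0.02,0],[-0.07,-0.05,0],[-0.113,-0.08,0],[-0.156,-0.11,0],[-0.2,-0.142,0],[-0.243,-0.173,0],[-0.287,-0.204,0],[-0.331,-0.235,0]],"rotation":[[0,0,-0.12],[0,0,-0.24],[0,0,-0.37],[0,0,-0.5],[0,0,-0.62],[0,0,-0.75],[0,0,-0.87],[0,0,-0.989]]}' - && python3 -m pendant '{"dp":[[0,0,0.0],[0,0,0.03],[0,0,0.06],[0,0,0.069],[0,0,0.069],[0,0,0.069]],"rotation":[[0,0,0],[0,0,0],[0,0,0],[0,0,0],[0,0,0],[0,0,0]]}' -
python3 - <<'E'
from h import *
move([554.5,-155,165],np.radians(194.8));c=grab("wrist");np.save("w6.npy",c["pose"]);im=c["pixels"][:,:,::-1].copy();cv2.imwrite("pics/w6.png",im)
print("collar",proj(c,[554.5,-155,120]),"flange",proj(c,[554.5,-155,160]))
t=grab("top")["pixels"][:,:,::-1]
cv2.imwrite("pics/m6.png",np.hstack([cv2.resize(im[130:330,180:380],(400,400),interpolation=2),cv2.resize(t[166:246,296:376],(400,400),interpolation=2)]))
E
```

```text
time: 7.62
tool_pos: [554.4, -156.5, 232.1]
tcp_rot: [3.139, -0.003, -2.88]
contact_force: [0.2, -0.4, -1.3]
grip_width: 13.9
finger_force: 30.0
time: 8.38
tool_pos: [555.6, -155.1, 166.7]
tcp_rot: [-3.14, 0.001, -2.883]
contact_force: [0.5, 0.7, -0.7]
grip_width: 13.3
finger_force: 30.0
dp mm [1.1 0.3 1.7] rot [-0.0011  0.0013  0.0001] t 8.38 F [ 0.5  0.7 -0.7] at [ 555.6 -155.1  166.7] [-3.1405e+00  1.3000e-03 -2.8832e+00]
collar [282.74802542 229.48702318] flange [282.51731046 256.09063602]
```

View pics/m6.png

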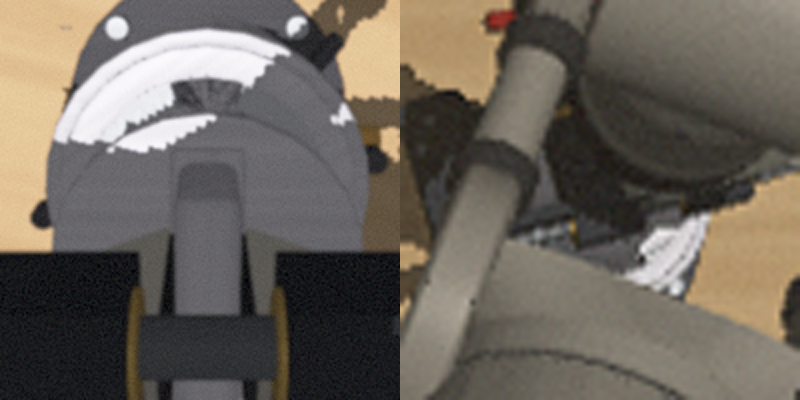

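In the crop the gap (centre x≈207), bar (x≈209) and collar (x≈208.5) line up sideways. Now the fore-aft check, using the gap's outer edge (y≈80) and the flange's front edge (y≈115).

Run:
```python
from h import *
c=grab("wrist");o=get_obs();M=R.from_euler('xyz',o["tcp_rot"]).as_matrix();c["pose"]=np.load("w6.npy")
T=lambda uv,z:(M.T@(onplane(c,uv,z)-o["tool_pos"])).round(1)
q=lambda x,y:(180+x/2-.25,130+y/2-.25)
print("gap outer (expect x=36 if aligned)",T(q(207,80),120))
print("collar outer top 50.5",T(q(208,30),120),T(q(208,45),120))
print("flange front (40)",T(q(208,115),162),T(q(208,115),156))
print("bar front top (29)",T(q(208,163),186),"bar foot",T(q(208,150),162))
print("collar L/R",T(q(50,190),120),T(q(367,190),120))
move([554.5,-155,165],np.radians(194.8))
```

```text
gap outer (expect x=36 if aligned) [38.3  0.8 46.6]
collar outer top 50.5 [52.8  1.1 46.6] [48.5  1.1 46.6]
flange front (40) [37.2  1.1  4.6] [35.9  1.1 10.6]
bar front top (29) [ 32.5   1.  -19.3] bar foot [28.6  1.1  4.7]
collar L/R [  4.1 -47.5  46.8] [ 4.1 50.  46.6]
dp mm [1.  0.4 1.7] rot [-0.0012  0.0014 -0.0001] t 8.53 F [ 0.6 -0.3 -1. ] at [ 555.5 -155.2  166.7] [-3.1404e+00  1.4000e-03 -2.8833e+00]
```

The pot axis lies about 2.5 mm further along tool x, which agrees with the top camera. I'll shift and start the entry gently.

```bash
python3 -m pendant '{"dp":[[0.0025,0,0],[0.0025,0,0.006],[0.0025,0,0.012],[0.0025,0,0.016],[0.0025,0,0.019],[0.0025,0,0.021],[0.0025,0,0.021]],"rotation":[[0,0,0],[0,0,0],[0,0,0],[0,0,0],[0,0,0],[0,0,0],[0,0,0]]}' -
python3 - <<'E'
from h import *
move([554.5,-155,130.5],np.radians(194.8));print(get_obs()["moment"])
E
```

```text
time: 9.4
tool_pos: [552.4, -155.7, 144.5]
tcp_rot: [3.141, -0.001, -2.883]
contact_force: [-1.2, -1.1, -1.2]
grip_width: 13.7
finger_force: 30.0
dp mm [-2.2  0.2 14. ] rot [ 0.0002 -0.0007 -0.0001] t 9.4 F [-1.2 -1.1 -1.2] at [ 552.4 -155.7  144.5] [ 3.1413e+00 -7.0000e-04 -2.8834e+00]
[0.04927303 0.11478492 0.03130046]
```

The lugs are in the gaps with no contact force, so I'll press on.

```bash
python3 -m pendant '{"dp":[[0,0,0.004],[0,0,0.008],[0,0,0.011],[0,0,0.0125],[0,0,0.013],[0,0,0.013],[0,0,0.013]],"rotation":[[0,0,0],[0,0,0],[0,0,0],[0,0,0],[0,0,0],[0,0,0],[0,0,0]]}' -
python3 - <<'E'
from h import *
move([554.5,-155,130.5],np.radians(194.8));print(get_obs()["moment"])
E
```

```text
time: 10.28
tool_pos: [552.5, -155.9, 131.9]
tcp_rot: [-3.141, -0.0, -2.883]
contact_force: [-4.7, -1.7, 5.2]
grip_width: 13.7
finger_force: 30.0
dp mm [-2.2  0.4  1.4] rot [-0.0004 -0.0003 -0.    ] t 10.28 F [-4.7 -1.7  5.2] at [ 552.5 -155.9  131.9] [-3.1412e+00 -3.0000e-04 -2.8833e+00]
[-0.04630479  0.80021059 -0.04960455]
```

Seated about 1 mm above the rim, with the 5 N spring force as expected. Now turn clockwise by 40°.

```bash
python3 -m pendant '{"dp":[[0.0007,0,0],[0.0007,0,0],[0.0007,0,0],[0.0007,0,0],[0.0007,0,0],[0.0007,0,0],[0.0007,0,0],[0.0007,0,0]],"rotation":[[0,0,0],[0,0,0.1],[0,0,0.2],[0,0,0.3],[0,0,0.4],[0,0,0.5],[0,0,0.6],[0,0,0.69]]}' - && python3 -m pendant '{"dp":[[0,0,0],[0,0,0],[0,0,0]],"rotation":[[0,0,0],[0,0,0],[0,0,0]]}' -
python3 - <<'E'
from h import *
move([552,-155.8,131.9],np.radians(154.8));print(get_obs()["moment"])
c=grab("wrist");im=c["pixels"][:,:,::-1];s=grab("scene")["pixels"][:,:,::-1]
cv2.imwrite("pics/m7.png",np.hstack([cv2.resize(im[130:330,180:380],(400,400),interpolation=2),cv2.resize(s[126:206,274:354],(400,400),interpolation=2)]))
E
```

```text
time: 11.28
tool_pos: [552.4, -155.1, 131.8]
tcp_rot: [3.14, 0.0, 2.707]
contact_force: [-2.4, 2.3, 4.2]
grip_width: 13.9
finger_force: 30.0
time: 11.65
tool_pos: [552.3, -155.5, 131.8]
tcp_rot: [3.141, 0.0, 2.711]
contact_force: [-1.1, 4.1, 4.1]
grip_width: 14.1
finger_force: 30.0
dp mm [ 0.2 -0.4 -0.1] rot [0.0008 0.0004 0.009 ] t 11.65 F [-1.1  4.1  4.1] at [ 552.3 -155.5  131.8] [3.1408e+00 4.0000e-04 2.7108e+00]
[ 0.84974405 -0.01463749  0.00704726]
```

View pics/m7.png

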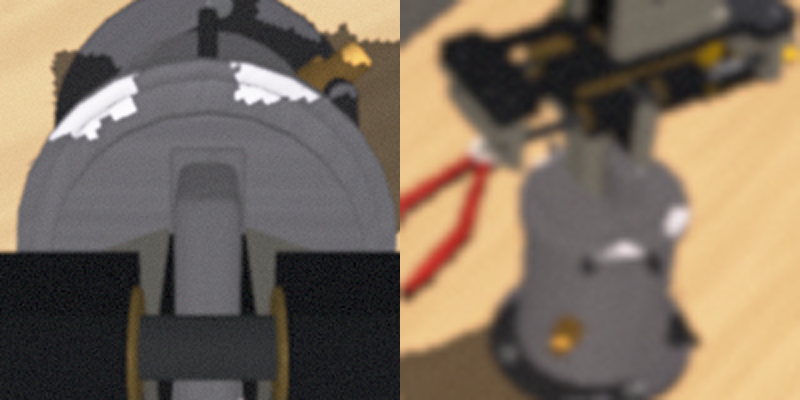

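The bar (x≈208) points straight at the vent rib (208,30) with the flange on the collar. It is at rest and gripped, so I'm handing in.

```bash
python3 -c "
from plant import workorder;print(workorder.close_job())"
```

```text
the job is handed in; nothing more can be done
None
```

I handed the job in at about 11.7 s: the cap is pressed into the pot and turned about 40° clockwise, with its bar pointing at the vent rib and still held in the gripper; no verdict came back.

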